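# Zero the torque tester and poise the driver over its socket

## Task

Get the bench torque tester ready for a check: turn its tare knob until the knob's pointer stands on the zero mark and let go of it. Then take the long screwdriver, draw it out of the tube of its slanted stand, turn it upright with the blade straight down, and hold it so over the middle of the tester's socket, the tip a finger's breadth or two (15 to 45 mm) above the socket without touching. Finish while holding it still there: do not put it down or let go; leave the other things on the bench alone.

Things in the scene. Friction and masses are not known exactly. Their poses are not given: they have to be found in the camera images.
- tester: Bench torque tester, fixed to the bench: a low grey housing 88 (own x) x 148 (own y) x 40 mm high, aluminium top plate. Origin at the centre of its underside, z up. The tare knob stands on its top at own y = +40 mm, the steel drive socket at own y = -40 mm, both at own x = 0. Its own +x side is the one roughly away from the robot.
- tare_knob (a joint): Angle (rad) of the tare knob about its upright axis: 0 = pointer on the zero mark, positive = anticlockwise from above, limits +-1.57. Starts at -1.25 to -0.45. Friction 0.03 Nm, no spring: stays where left. Zero mark: the thickest scale line, from the knob's axis towards the tester's own +x. Scale lines are 15 degrees (0.26 rad) apart; within half a division counts as zero.
- knob_grip (a point): Point on the knob's axis, 62 mm above the bench. The knob is a bar grip 36 mm long, 12 mm wide, from 45 to 69 mm above the bench, on a 40 mm round flange (top 45 mm above the bench). At joint value q, bar and pointer lie along the tester's +x axis turned by q about z; this point's x axis runs along the bar towards the pointer.
- pointer (a point): Tip of the narrow black pointer that stands out from the flange over the white scale; a white line on one half of the bar's top points the same way; 25.5 mm from the knob's axis, 44 mm above the bench.
- socket (a point): Centre of the mouth of the drive socket: an upright steel ring, 30 mm outside, bore 17 mm, its rim 54 mm above the bench.
- stand: Tool stand, fixed to the bench: steel base plate 112 (own x) x 60 (own y) x 8 mm with a steel tube (70 mm long, 21 mm outside, 11 mm bore) leaning 35 degrees from upright towards the stand's own +x (roughly away from the robot, up to 0.6 rad to either side). Origin at the centre of its underside, z up.
- tube_mouth (a point): Centre of the upper mouth of the tube, 106 mm above the bench, at own x = +26 mm of the stand.
- driver: Long screwdriver, loose, 60 to 120 g, 206 mm: handle 95 long, 30 (own x) x 29 mm, blade 6 mm thick, 110 long. Stands blade down in the tube, shoulder on the mouth, leaning about 5 degrees more than the tube; clear of it once drawn 110 mm along its length. Own y: from tip to handle end. Own x: across, level at start. Origin 14.7 mm below its centre line (own z), 103 mm from the tip. Balances within the handle.
- driver_handle (a point): Middle of the handle on the centre line of the driver, 156 mm from its tip; a good place to grip. The handle reaches 47 mm to either side of it. In the driver's frame (0, 53, 14.7) mm.
- driver_tip (a point): Tip of the driver's blade on its centre line. In the driver's frame (0, -103, 14.7) mm.
- bottle: Bystander: small upright bottle 33 mm thick, 96 mm high, loose, beyond the stand. Origin under its centre.
- tape: Bystander: roll of tape lying flat, 64 mm across, 19 mm high, loose. Origin under its centre.
- housing: Bystander: open moulded housing 40 x 63 x 16 mm, loose, at the front of the bench. Origin under its centre.
- short_driver: Bystander: the shorter screwdriver, 187 mm long and 26 mm thick, lying along the front edge of the bench. Origin under its middle.

How it is judged (in metres and radians):
On the way, in this order (a step that is already met when the one before it is completed fails the run):
1. the tare knob's pointer stands on the zero mark and the knob is let go, the driver still in its stand (value of joint tare_knob between -0.131 and 0.131 rad and contact force between the fingers and tare_knob below 0.1 N and distance between driver_handle and tube_mouth below 0.08 m), for 0.3 s.
2. the driver is drawn clear of the stand's tube, in the fingers (distance between driver_handle and tube_mouth above 0.157 m and contact force between driver and stand below 0.1 N and contact force between the fingers and driver above 1 N), for 0.1 s.
At the end, for the whole second after the job is handed in: The tare knob reads zero within half a scale division (0.131 rad); the long driver is held by the fingers, blade down, within 0.18 rad (10 degrees) of plumb, its tip within 20 mm sideways of the socket's centre and 5 to 60 mm above the socket's rim, touching neither tester nor stand, at rest (value of joint tare_knob between -0.131 and 0.131 rad and angle between driver's own y axis and vertical below 0.18 rad and z of driver_handle in the frame of tester above 0.15 m and horizontal distance between driver_tip and socket below 0.02 m and z of driver_tip in the frame of tester between 0.059 and 0.114 m and contact force between the fingers and driver above 1 N and contact force between driver and tester below 0.1 N and contact force between driver and stand below 0.1 N and linear speed of driver below 0.03 m/s); the arm keeps its last pose, push and grip.
It fails at once if a bystander is moved more than 30 mm (distance of any of bottle, tape, housing, short_driver from where it was at the start of the episode above 0.03 m).
It also fails if it takes over 48 s, if anything falls off the work surface, if the arm or the gripper's body presses on something with over 40 N, if the wrist force passes 120 N, or if a joint passes its speed limit or range.

## Robot

A 6-joint arm with a two-finger parallel gripper is mounted at the origin on a cart in front of the work surface, level with it; the furniture and walls round the work are solid. World frame = base frame: x ahead of the robot, y to its left, z up, the work surface at z = 0. Lengths are in mm, angles in degrees, forces in N, time in s.
With the tool pointing down it reaches from about 300 to 850 mm from the base axis. Payload 4.2 kg.
Tool frame: the origin (TCP) lies midway between the tips of the shut fingers; the grasp point (between the pads) lies env.hold_point_z behind it (env.hold_point_z is the distance from the TCP to the grasp point, in mm); z points along the fingers, y is the line along which they close (so a half turn about z gives the same grasp; the last joint's range is limited). The gripper opens to 91 mm and grips with 3 to 60 N. Pads are 32 mm wide; open, the fingers measure 118 mm over their backs; the gripper's body (76 mm by 178 mm) begins 60 mm behind the grasp point.
Start: joints at [75.745, 18.312, 89.639, -0, 72.044, -1.146], TCP at [130.417, 560.033, 192.576] pointing down, gripper open.
Joint ranges: [-177.97, 177.97], [-48.28, 115.42], [12.27, 149.76], [-77.06, 257.06], [2.81, 150.46], [-146.56, 146.56]. Speed limits (degrees/s): [147.25, 147.25, 180, 180, 180, 180].

## Interface

Orientations are given as [roll, pitch, yaw] about the fixed x, y, z axes, in that order (R = Rz(yaw) Ry(pitch) Rx(roll)).
In Python, from workcell import env, viewer, spotter gives the robot as it stands.
- The arm moves only by the tool apply_moves, never from a script. Its arguments are lists of equal length, an entry for each row: "delta_pos": the shift along the world's x, y, z normalised to -1 to 1, where 1 is 120 mm, a list of three; "rot": the turn, a rotation vector about the world's x, y, z normalised to -1 to 1, where 1 is 1.5 rad, a list of three; "hand": the opening, from 0 (shut) to 1 (fully open). A call has 1 to 10 rows; each row is the pose to reach, as a shift and turn from the pose commanded when the call began; what a row does not reach only later rows make up. A row lasts 1/12 s, in which the tool goes at most 41.7 mm and 7.16 degrees, less where a joint would pass 70% of its speed; a pose out of reach is approached as far as the arm can. A call with a number of a shift or a turn outside -1 to 1 is refused whole. A call with a gripper value outside its range is refused whole. The fingers move at their own pace and stop on an object; "newtons" is the grip in N (left out, the last holds). Time passes only in rows, so rows that repeat a pose let the fingers close. It gives the time, the measured TCP pose, the force, the opening and the grip force at its end, in the units of the state.
- env.state(): the state, without advancing time (a new reading comes with each control period).
- viewer.grab_frame(name): name is "scene" or "top"; returns a dict with "pixels" (480x640x3 uint8, red, green, blue), "camera_matrix" (3x3 intrinsics, pixels), "R" (3x3) and "t" (3): a world point X has camera coordinates R X + t. Camera axes: x right, y down, z forward; pixel columns grow to the right and rows downward; lengths in mm; the calibration is good to about 2 mm. A picture is of the moment at which its call begins. There is no depth.
- env.job_done(): hands the job in; it is judged then, once.
Trained networks look in a picture, given as the dict that the camera call returned (one of the last four; its "shot" number tells which), for a name from the list of things; names that differ only in an ending like _2 or _b are one class to them, and where a whole thing is asked for, a point or a joint stands for the part that bears it (a point fixed in the world has none). Each returns a list of dicts, best first, with "score" (0 to 1); they miss things now and then, are a little off and sometimes report something else, mostly with a low value. They report only what shows in the picture. A call takes as long as a camera call.
- spotter.trace(picture, query): "mask" (480x640 bool, what is visible of it) and "box" ([centre column, centre row, width, height] in pixels, round what is visible of it).
- spotter.landmark_of(picture, query): "position" ([column, row] in pixels: a listed point, or the origin of a listed thing).
The state is a dict: "time_s": time; "qpos": joint angles; "qvel": joint speeds; "effort": joint torques, N m; "ee_pos": TCP position; "ee_rot": TCP orientation; "force": force on the tool from outside, world axes, zero at the start; "torque": the same for the moment, N m; "gripper_width": finger opening in mm; "gripper_force": force on a finger pad.
Only numpy, scipy, OpenCV 4.12 (cv2) and the standard library are available. Lean on these libraries where they do the work, as an engineer would, in place of code of your own. Each camera call takes 0.05 s, during which the arm holds its last target. There are 200 camera calls.

## Working session

There is one attempt and no reset: what is moved stays moved. The work goes in short steps, Python scripts to look and compute and a tool call to move; the robot and the scene stay as the last step left them, time stands still between calls to the robot, and variables do not carry over. Pictures are saved under pics/ and viewed, at most 11 in all, crops included, and the job is handed in when it is done.

Besides the shell and the picture viewer there is one more tool, called after "Emit:" as name(argument=value, ...) on one line, values as JSON. apply_moves: Moves the arm, as the interface text tells. Its arguments: {"type":"object","properties":{"delta_pos":{"type":"array"},"rot":{"type":"array"},"hand":{"type":"array"},"newtons":{"type":"number"}},"required":["delta_pos","rot","hand"]}

```bash
mkdir -p pics; ls; cat > h.py <<'E'
import numpy as np, cv2
from workcell import env, viewer, spotter
def ray(p,uv):
    K=np.array(p["camera_matrix"]);R=np.array(p["R"]);t=np.array(p["t"]).ravel()
    d=R.T@np.linalg.inv(K)@np.array([uv[0],uv[1],1.]);return -R.T@t,d/np.linalg.norm(d)
def onz(p,uv,z):
    c,d=ray(p,uv);return c+d*(z-c[2])/d[2]
def tri(ps,uvs):
    A=np.zeros((3,3));b=np.zeros(3);L=[]
    for p,uv in zip(ps,uvs):
        c,d=ray(p,uv);M=np.eye(3)-np.outer(d,d);A+=M;b+=M@c;L.append((c,M))
    x=np.linalg.solve(A,b);return x,[round(float(np.linalg.norm(M@(x-c))),1) for c,M in L]
def proj(p,X):
    v=np.array(p["R"])@np.array(X)+np.array(p["t"]).ravel();v=np.array(p["camera_matrix"])@v;return v[:2]/v[2]
def both(): return viewer.grab_frame("scene"),viewer.grab_frame("top")
def save(p,n,box=None,s=1):
    im=cv2.cvtColor(p["pixels"],cv2.COLOR_RGB2BGR)
    if box: im=im[box[1]:box[3],box[0]:box[2]]
    cv2.imwrite("pics/"+n,cv2.resize(im,None,fx=s,fy=s,interpolation=cv2.INTER_CUBIC))
def marks(ps,names):
    o={}
    for n in names:
        uv=[]
        for p in ps:
            r=spotter.landmark_of(p,n); uv.append((np.array(r[0]["position"]),round(r[0]["score"],2)) if r else None)
        X=tri(ps,[u[0] for u in uv]) if all(uv) else None
        o[n]=(uv,X)
        print(n,[None if u is None else (u[0].round(1).tolist(),u[1]) for u in uv],None if X is None else (X[0].round(1),X[1]))
    return o
E
python3 - <<'E'
from h import *
ps=both()
marks(ps,["tester","knob_grip","pointer","socket","stand","tube_mouth","driver","driver_handle","driver_tip","bottle","tape","housing","short_driver"])
for p,n in zip(ps,["s0.png","t0.png"]): save(p,n)
print(env.hold_point_z,env.state())
E
```

```text
pics
tester [([254.0, 227.8], 0.84), ([241.6, 237.3], 0.98)] (array([519.3, 109.9,  -9.9]), [1.1, 1.1])
knob_grip [([235.9, 199.1], 0.79), ([216.3, 237.7], 0.77)] (array([514.2, 150.4,  57.8]), [3.1, 3.1])
pointer [([248.2, 203.2], 0.79), ([229.2, 231.8], 0.71)] (array([525.6, 125.2,  52.6]), [1.7, 1.7])
socket [([265.8, 213.3], 0.69), ([254.4, 232.4], 0.92)] (array([521.4,  70.9,  63.3]), [1.0, 1.0])
stand [([364.7, 302.9], 0.9), ([381.6, 245.2], 0.61)] (array([ 489.9, -196.8,   32.4]), [0.3, 0.3])
tube_mouth [([379.6, 269.3], 0.8), ([387.2, 223.8], 0.61)] (array([ 525.7, -200.6,  103. ]), [2.1, 2.1])
driver [([381.3, 265.7], 0.57), ([379.7, 220.9], 0.85)] (array([ 537. , -191.1,   92.2]), [3.5, 3.5])
driver_handle [([393.5, 244.0], 0.97), ([390.0, 205.4], 0.85)] (array([ 556.8, -202.9,  145.9]), [1.5, 1.5])
driver_tip [([351.2, 314.2], 0.58), ([379.8, 258.1], 0.9)] (array([ 461. , -190.8,   24.9]), [2.3, 2.3])
bottle [([344.5, 217.3], 0.85), ([305.4, 172.3], 0.67)] (array([658. , -32.9,   1.4]), [2.8, 2.8])
tape [([434.0, 310.2], 0.8), ([427.8, 205.7], 0.8)] (array([ 575.2, -302.2,
[... 205 characters left out ...]
,  -5.2]), [4.3, 4.3])
18.8 {'time_s': 1.4, 'qpos': array([ 7.57440029e+01,  1.83099441e+01,  8.96379998e+01, -7.32465524e-05,
        7.20439420e+01, -1.14399425e+00]), 'qvel': array([-0.04628103,  0.00671144,  0.06106122,  0.05871629, -0.00264685,
       -0.02998862]), 'effort': array([ 6.80171088e-04, -4.12342286e+01, -2.32231933e+01,  7.29760132e-02,
        3.75577225e-02,  2.75363220e-05]), 'ee_pos': array([130.42908296, 560.03836801, 192.60234161]), 'ee_rot': array([1.79991889e+02, 2.31666752e-04, 1.66888020e+02]), 'force': array([ 0.08448424,  0.48910622, -0.02557201]), 'torque': array([-0.02634896,  0.00234457, -0.0242937 ]), 'gripper_force': 0.0, 'gripper_width': 91.19987659521718}
```

```bash
python3 -c "
import cv2,numpy as np
a=cv2.imread('pics/s0.png');b=cv2.imread('pics/t0.png');print(a.shape)"
```

```text
(480, 640, 3)
```

View pics/s0.png

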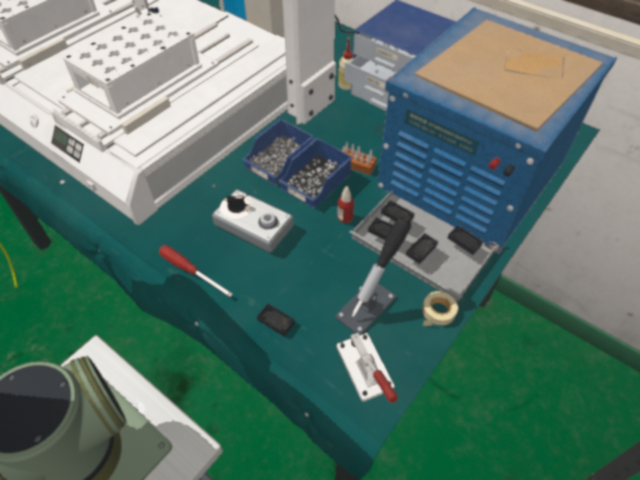

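View pics/t0.png

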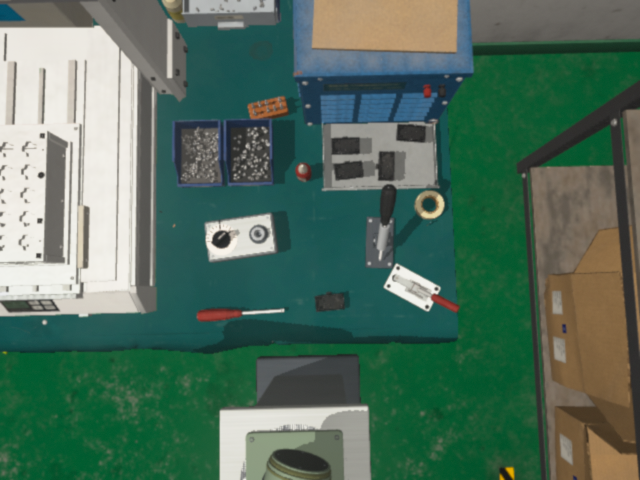

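The scene view shows the tester at about (252,220), the stand and driver at (385,260), and a tall blue cabinet behind the stand. In the top view the tester is at (241,237), the driver handle at (388,205) and the cabinet front edge at row ~125.

```bash
python3 - <<'E'
from h import *
ps=both()
for p in ps:
    for n,z in [("knob_grip",62),("pointer",44),("socket",54),("tester",0),("stand",0),("tube_mouth",106)]:
        r=spotter.landmark_of(p,n)[0]; print(n,np.round(r["position"],1),onz(p,r["position"],z).round(1))
t=ps[1]
for uv in [(322,190),(437,188),(324,122),(304,172),(300,122)]: print(uv,onz(t,uv,0).round())
m=spotter.trace(t,"tester")[0]["mask"]
print(cv2.minAreaRect(np.argwhere(m)[:,::-1].astype(np.float32)))
def crop(p,b,s): return cv2.resize(cv2.cvtColor(p["pixels"],cv2.COLOR_RGB2BGR)[b[1]:b[3],b[0]:b[2]],None,fx=s,fy=s,interpolation=cv2.INTER_CUBIC)
a=crop(t,(200,205,280,265),6);b=crop(ps[0],(205,180,300,250),4)[:,:320]
h=np.zeros((360,800,3),np.uint8);h[:,:480]=a;h[:280,480:]=b
cv2.imwrite("pics/c1.png",h)
E
```

```text
knob_grip [234.3 199.1] [511.7 147.7  62. ]
pointer [246.7 202.8] [530.8 133.1  44. ]
socket [266.4 215.3] [524.4  71.5  54. ]
tester [254.1 222.2] [526.1 113.2   0. ]
stand [362.5 305.9] [ 499.9 -187.9    0. ]
tube_mouth [380.5 265.9] [ 529.3 -197.2  106. ]
knob_grip [218.7 236.5] [514.  146.6  62. ]
pointer [227.1 229.2] [531.  132.5  44. ]
socket [330.7 298.9] [378.4 -84.5  54. ]
tester [238.8 236.1] [520.3 115.2   0. ]
stand [376.9 243.4] [ 496.6 -189.7    0. ]
tube_mouth [384.4 222.5] [ 529.5 -196.3  106. ]
(322, 190) [619. -71.   0.]
(437, 188) [ 617. -328.    0.]
(324, 122) [775. -79.   0.]
(304, 172) [661. -32.   0.]
(300, 122) [776. -25.   0.]
((241.15304565429688, 237.41685485839844), (42.42144012451172, 71.2254638671875), 82.7468032836914)
```

View pics/c1.png

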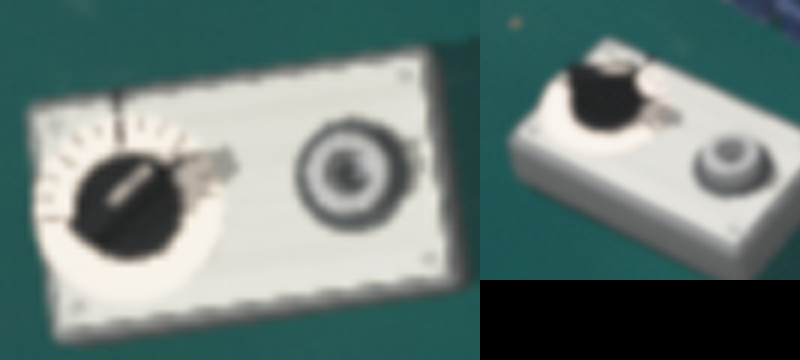

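The crop shows the knob at about (221,239), its white line and pointer about 50° clockwise of image-up, the zero mark up and slightly left at (220,222), and the socket at (258,234).

```bash
python3 - <<'E'
from h import *
t=viewer.grab_frame("top")
f=lambda x,y,z: onz(t,(200+x/6,205+y/6),z)[:2]
c=[f(*q,40) for q in [(28,106),(428,46),(460,285),(55,340)]]
C=np.mean(c,0);print(C.round(1))
for i in range(4):
    d=c[(i+1)%4]-c[i];print(np.linalg.norm(d).round(1),np.degrees(np.arctan2(d[1],d[0])).round(1))
print("sock",f(347,173,54).round(1),"flange",f(128,207,45).round(1))
a,b=f(110,200,69),f(150,167,69);print("line",a.round(1),b.round(1),np.degrees(np.arctan2(*(b-a)[::-1])).round(1))
p=f(202,153,44);print("ptr",p.round(1))
a,b=f(122,140,41),f(118,95,41);print("zero",a,b)
print("cams",ray(t,(0,0))[0])
for nm in ["scene","top"]:
    q=viewer.grab_frame(nm)
    for n in ["driver_handle","tube_mouth","driver_tip"]:
        r=spotter.landmark_of(q,n)[0];print(nm,n,np.round(r["position"],1),round(r["score"],2))
E
```

```text
[513.4 104.8]
144.1 -82.8
86.5 -173.2
144.6 96.4
84.3 6.5
sock [518.4  65.8] flange [509.2 144.6]
line [509.4 145.9] [520.6 132. ] -51.3
ptr [527.9 118.5]
zero [533.62447991 147.49184864] [549.81636544 148.85689181]
cams [ 398.84980009  -82.45558304 1154.85367494]
scene driver_handle [393.2 243. ] 0.85
scene tube_mouth [378.9 266.8] 0.78
scene driver_tip [353.3 318.5] 0.64
top driver_handle [386.9 207.4] 0.88
top tube_mouth [382.7 226.3] 0.57
top driver_tip [377.3 257.6] 0.61
```

Emit:
apply_moves(delta_pos=[[0.2, -0.33, 0.05], [0.4, -0.67, 0.1], [0.6, -1, 0.1], [0.6, -1, 0.1]], rot=[[0, 0, -0.05], [0, 0, -0.1], [0, 0, -0.15], [0, 0, -0.15]], hand=[0.6, 0.5, 0.5, 0.5], newtons=25)

```text
time_s: 2.93
ee_pos: [203.8, 436.1, 205.0]
ee_rot: [-179.9, 0.1, 153.8]
force: [0.2, 1.2, -0.5]
gripper_width: 67.5
gripper_force: 0.0
```

Emit:
apply_moves(delta_pos=[[0.25, -0.33, 0], [0.5, -0.67, 0], [0.8, -1, 0], [0.8, -1, 0]], rot=[[0, 0, -0.05], [0, 0, -0.1], [0, 0, -0.15], [0, 0, -0.15]], hand=[0.5, 0.5, 0.5, 0.5])

```text
time_s: 3.27
ee_pos: [299.7, 317.5, 204.9]
ee_rot: [180.0, 0.1, 140.9]
force: [-0.3, 0.1, 0.6]
gripper_width: 46.2
gripper_force: 0.0
```

Emit:
apply_moves(delta_pos=[[0.3, -0.3, 0], [0.6, -0.6, 0], [0.9, -0.9, 0], [1, -1, 0], [1, -1, 0]], rot=[[0, 0, -0.05], [0, 0, -0.1], [0, 0, -0.142], [0, 0, -0.142], [0, 0, -0.142]], hand=[0.5, 0.5, 0.5, 0.5, 0.5])

```text
time_s: 3.68
ee_pos: [422.8, 195.7, 204.7]
ee_rot: [179.9, 0.2, 128.6]
force: [-0.1, 0.0, -0.1]
gripper_width: 45.5
gripper_force: 0.0
```

Emit:
apply_moves(delta_pos=[[0.25, -0.15, -0.1], [0.5, -0.3, -0.3], [0.755, -0.46, -0.6], [0.755, -0.46, -0.79], [0.755, -0.46, -0.79], [0.755, -0.46, -0.79]], rot=[[0, 0, 0], [0, 0, 0], [0, 0, 0], [0, 0, 0], [0, 0, 0], [0, 0, 0]], hand=[0.5, 0.5, 0.5, 0.5, 0.5, 0.5])

```text
time_s: 4.18
ee_pos: [507.7, 144.7, 108.7]
ee_rot: [-179.8, -0.1, 128.9]
force: [-0.3, 0.0, 0.1]
gripper_width: 45.7
gripper_force: 0.0
```

```bash
python3 - <<'E'
from h import *
ps=both()
def crop(p,b,s): return cv2.resize(cv2.cvtColor(p["pixels"],cv2.COLOR_RGB2BGR)[b[1]:b[3],b[0]:b[2]],None,fx=s,fy=s,interpolation=cv2.INTER_CUBIC)
h=np.hstack([crop(ps[0],(190,130,290,250),4),crop(ps[1],(180,170,280,290),4)])
cv2.imwrite("pics/c2.png",h)
print(proj(ps[0],[509,144.7,62]),proj(ps[0],[509,144.7,110]), env.state()["ee_pos"])
E
```

```text
[234.43815799 200.52359528] [231.6085057  184.19901203] [509.22297956 145.79141024 111.40034774]
```

View pics/c2.png

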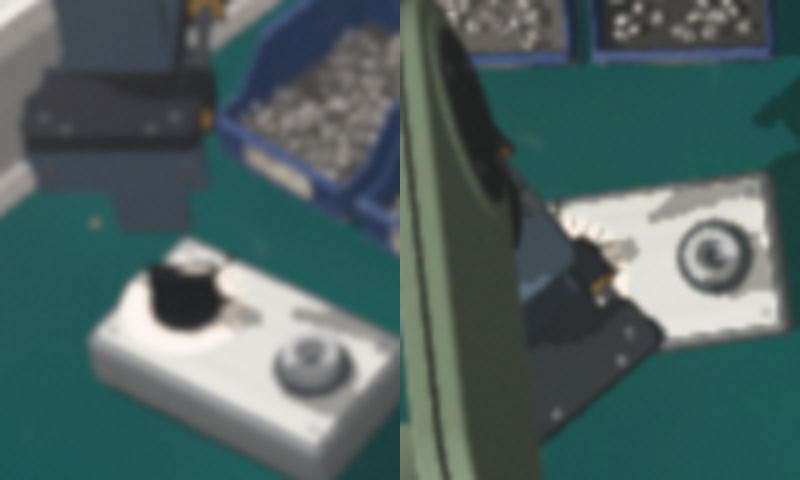

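Emit:
apply_moves(delta_pos=[[0, 0, -0.2], [0, 0, -0.4], [0, 0, -0.5], [0, 0, -0.5], [0, 0, -0.5], [0, 0, -0.5], [0, 0, -0.5], [0, 0, -0.5]], rot=[[0, 0, 0], [0, 0, 0], [0, 0, 0], [0, 0, 0], [0, 0, 0], [0, 0, 0], [0, 0, 0], [0, 0, 0]], hand=[0.5, 0.5, 0.5, 0.5, 0, 0, 0, 0], newtons=15)

```text
time_s: 4.95
ee_pos: [509.9, 145.3, 51.3]
ee_rot: [179.8, 0.1, 128.9]
force: [-0.4, -0.7, -1.1]
gripper_width: 21.7
gripper_force: 0.0
```

Emit:
apply_moves(delta_pos=[[0, 0, 0], [0, 0, 0], [0, 0, 0], [0, 0, 0], [0, 0, 0], [0, 0, 0]], rot=[[0, 0, 0], [0, 0, 0], [0, 0, 0], [0, 0, 0], [0, 0, 0], [0, 0, 0]], hand=[0, 0, 0, 0, 0, 0])

```text
time_s: 5.45
ee_pos: [509.0, 144.8, 49.7]
ee_rot: [-180.0, -0.0, 128.9]
force: [0.7, -0.1, -0.3]
gripper_width: 0.8
gripper_force: 0.0
```

```bash
python3 - <<'E'
from h import *
ps=both()
def crop(p,b,s): return cv2.resize(cv2.cvtColor(p["pixels"],cv2.COLOR_RGB2BGR)[b[1]:b[3],b[0]:b[2]],None,fx=s,fy=s,interpolation=cv2.INTER_CUBIC)
h=np.hstack([crop(ps[0],(190,130,290,250),4),crop(ps[1],(180,170,280,290),4)])
cv2.imwrite("pics/c3.png",h)
print(env.state())
for z in (40,45,50,69): print(z,proj(ps[0],[509,144.7,z]))
E
```

```text
{'time_s': 5.55, 'qpos': array([ 1.46337986e+01,  2.19546018e+01,  1.07119947e+02,  3.12993503e-03,
        5.09284915e+01, -2.42676625e+01]), 'qvel': array([-0.00281364, -0.13038676,  0.0680147 ,  0.02777965, -0.02901615,
        0.07960658]), 'effort': array([-3.02253000e-03, -3.97910857e+01, -1.83472341e+01,  4.32496250e-02,
        6.58116722e-02,  5.12717293e-05]), 'ee_pos': array([509.00975202, 144.8090093 ,  49.70943029]), 'ee_rot': array([-1.79998227e+02, -3.46458094e-03,  1.28899488e+02]), 'force': array([0.90686586, 0.10927011, 0.83996867]), 'torque': array([-0.0461997 , -0.03346998,  0.00746531]), 'gripper_force': 0.0, 'gripper_width': 0.5412797336156883}
40 [235.67232367 207.64363631]
45 [235.39513921 206.04452792]
50 [235.11602528 204.43428815]
69 [234.03743549 198.211782  ]
```

View pics/c3.png

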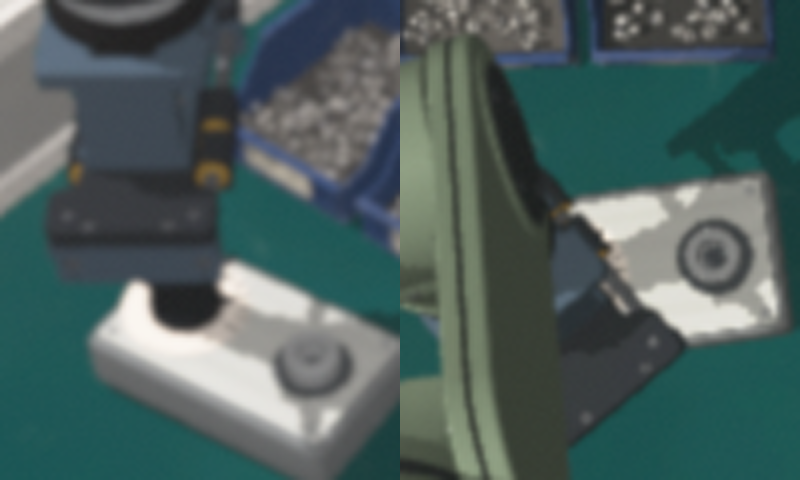

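The picture shows the shut gripper by the knob, its lower edge at about (236,200). The flange is visible in front at (236,206), and the bar is hidden. I'll check the geometry with numbers.

```bash
python3 - <<'E'
from h import *
s,t=both()
print("cam",ray(s,(0,0))[0],ray(t,(0,0))[0])
u=np.array([.778,.628,0]);v=np.array([.628,-.778,0])
print("c2 predicted (crop scene / crop top)")
def cr(X): return ((proj(s,X)-[190,130])*4).round(),((proj(t,X)-[180,170])*4).round()
T=np.array([509,145.,111])
for g in (-59,-46/2,23,59):
  for w in (-16,16): print(g,w,*cr(T+u*g+v*w))
print("body bottom", [cr(T+u*a+v*b+[0,0,79])  for a in(-89,89) for b in(-38,38)])
T[2]=50
print("c3")
for g in (-13,13):
  for w in (-16,16): print(g,w,*cr(T+u*g+v*w))
print([cr(T+u*a+v*b+[0,0,79])  for a in(-89,89) for b in(-38,38)])
for p in (s,t):
  for n in ["tare_knob","knob_grip","pointer"]:
    for r in spotter.landmark_of(p,n)[:1]: print(n,np.round(r["position"],1),round(r["score"],2))
E
```

```text
cam [  27.11823709 -447.54886065  878.28642415] [ 398.84980009  -82.45558304 1154.85367494]
c2 predicted (crop scene / crop top)
-59 -16 [121. 304.] [187. 377.]
-59 16 [188. 304.] [237. 335.]
-23.0 -16 [129. 249.] [142. 322.]
-23.0 16 [194. 249.] [191. 280.]
23 -16 [138. 182.] [ 84. 252.]
23 16 [202. 182.] [133. 211.]
59 -16 [145. 133.] [ 39. 197.]
59 16 [207. 132.] [ 88. 156.]
body bottom [(array([ 40., 236.]), array([158., 450.])), (array([213., 234.]), array([286., 342.])), (array([ 85., -26.]), array([-84., 156.])), (array([239., -27.]), array([44., 52.]))]
c3
-13 -16 [147. 317.] [155. 316.]
-13 16 [209. 316.] [202. 277.]
13 -16 [151. 279.] [124. 278.]
13 16 [213. 279.] [171. 239.]
[(array([ 62., 327.]), array([184., 451.])), (array([226., 326.]), array([304., 350.])), (array([103.,  67.]), array([-44., 175.])), (array([250.,  66.]), array([76., 77.]))]Traceback (most recent call last):
  File "<stdin>", line 18, in <module>
ValueError: it knows: bottle, driver, driver_handle, driver_tip, housing, knob_grip, pointer, short_driver, socket, stand, tape, tester, tube_mouth
```

Emit:
apply_moves(delta_pos=[[0, 0, 0.2], [0, 0, 0.5], [0, 0, 0.5], [0, 0, 0.5], [0, 0, 0.5]], rot=[[0, 0, 0], [0, 0, 0], [0, 0, 0], [0, 0, 0], [0, 0, 0]], hand=[0, 0, 0, 0, 0])

```text
time_s: 6.07
ee_pos: [508.6, 144.7, 109.4]
ee_rot: [-180.0, -0.0, 128.9]
force: [-0.5, 0.7, -0.4]
gripper_width: 0.4
gripper_force: 0.0
```

```bash
python3 - <<'E'
from h import *
s=viewer.grab_frame("scene");t=viewer.grab_frame("top")
st=env.state();print(st["ee_pos"],st["ee_rot"],st["gripper_width"])
T=st["ee_pos"];u=np.array([.778,.628,0]);v=np.array([.628,-.778,0])
out=[]
for p,b in((s,(185,120,285,240)),(t,(170,170,270,290))):
    im=cv2.cvtColor(p["pixels"],cv2.COLOR_RGB2BGR)[b[1]:b[3],b[0]:b[2]]
    im=cv2.resize((255*(im/255.)**.5).astype(np.uint8),None,fx=4,fy=4,interpolation=cv2.INTER_CUBIC)
    for dz,c in((0,(0,0,255)),(30,(0,255,255))):
        for g in(-10,10):
            for w in (-16,16):
                q=(proj(p,T+u*g+v*w+[0,0,dz])-b[:2])*4;cv2.circle(im,tuple(int(x) for x in q),3,c,1)
    out.append(im)
cv2.imwrite("pics/c4.png",np.hstack(out))
for p in(s,t):
  for n in ["knob_grip","pointer"]:
    for r in spotter.landmark_of(p,n)[:1]: print(n,np.round(r["position"],1),round(r["score"],2))
E
```

```text
[507.99519689 144.5708361  108.56224166] [-1.79869236e+02 -6.25256150e-02  1.28900591e+02] 0.6129464960818432
knob_grip [235.8 198.4] 0.77
pointer [249.5 202. ] 0.87
```

View pics/c4.png

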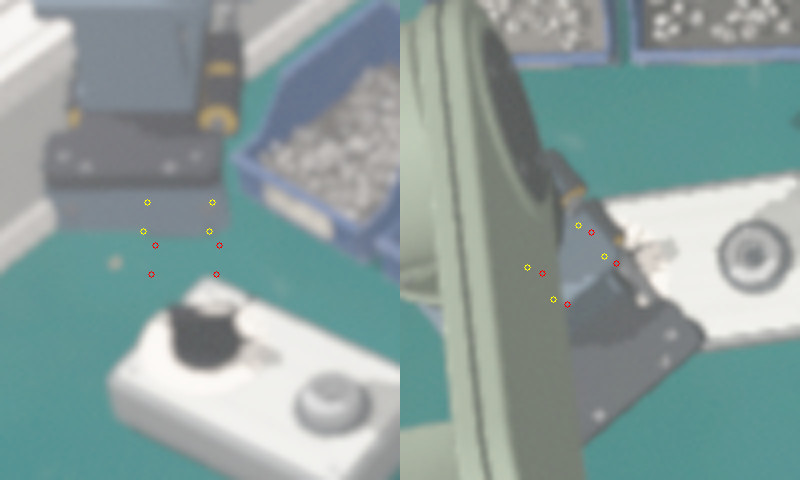

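The picture shows the shut gripper with its lower edge at (235,178), about 28 mm higher than the reported TCP implies. The fingers are hidden, so the tips passed above the bar. Since they cleared 69 mm at a reading of 50, going down to 30 is safe.

Emit:
apply_moves(delta_pos=[[0, 0, 0], [0, 0, 0], [0, 0, 0], [0, 0, 0], [0, 0, -0.2], [0, 0, -0.4], [0, 0, -0.55], [0, 0, -0.6], [0, 0, -0.667], [0, 0, -0.667]], rot=[[0, 0, 0], [0, 0, 0], [0, 0, 0], [0, 0, 0], [0, 0, 0], [0, 0, 0], [0, 0, 0], [0, 0, 0], [0, 0, 0], [0, 0, 0]], hand=[0.45, 0.45, 0.45, 0.45, 0.45, 0.45, 0.45, 0.45, 0.45, 0.45])

```text
time_s: 7.2
ee_pos: [508.6, 144.7, 28.9]
ee_rot: [-179.9, -0.0, 128.9]
force: [0.3, 1.0, 0.2]
gripper_width: 41.3
gripper_force: 0.0
```

Emit:
apply_moves(delta_pos=[[0, 0, 0], [0, 0, 0], [0, 0, 0], [0, 0, 0], [0, 0, 0], [0, 0, 0], [0, 0, 0], [0, 0, 0]], rot=[[0, 0, 0], [0, 0, 0], [0, 0, 0], [0, 0, 0], [0, 0, 0], [0, 0, 0], [0, 0, 0], [0, 0, 0]], hand=[0, 0, 0, 0, 0, 0, 0, 0])

```text
time_s: 7.87
ee_pos: [511.3, 146.0, 30.6]
ee_rot: [179.7, 0.1, 128.9]
force: [3.7, 2.9, -0.5]
gripper_width: 12.1
gripper_force: 15.0
```

Emit:
apply_moves(delta_pos=[[0, 0, 0], [0, 0, 0], [0, 0, 0], [0, 0, 0], [0, 0, 0], [0, 0, 0], [0, 0, 0], [0, 0, 0], [0, 0, 0], [0, 0, 0]], rot=[[0, 0, 0.08], [0, 0, 0.16], [0, 0, 0.24], [0, 0, 0.32], [0, 0, 0.4], [0, 0, 0.48], [0, 0, 0.56], [0, 0, 0.64], [0, 0, 0.673], [0, 0, 0.673]], hand=[0, 0, 0, 0, 0, 0, 0, 0, 0, 0])

```text
time_s: 8.7
ee_pos: [511.0, 145.4, 30.6]
ee_rot: [180.0, 0.3, -173.2]
force: [4.8, 2.2, 0.8]
gripper_width: 11.7
gripper_force: 15.0
```

Emit:
apply_moves(delta_pos=[[0, 0, 0], [0, 0, 0], [0, 0, 0], [0, 0, 0], [0, 0, 0], [0, 0, 0], [0, 0, 0]], rot=[[0, 0, 0], [0, 0, 0], [0, 0, 0], [0, 0, 0], [0, 0, 0], [0, 0, 0], [0, 0, 0]], hand=[0, 0, 0.35, 0.35, 0.35, 0.35, 0.35])

```text
time_s: 9.28
ee_pos: [508.3, 144.6, 29.4]
ee_rot: [-180.0, -0.1, -173.3]
force: [-0.0, 0.8, 0.1]
gripper_width: 32.0
gripper_force: 0.0
```

Emit:
apply_moves(delta_pos=[[0, 0, 0.25], [0, 0, 0.5], [0, 0, 0.75], [0, 0, 1], [-0.3, -0.4, 1], [-0.6, -0.8, 1], [-0.7, -1, 1], [-0.7, -1, 1]], rot=[[0, 0, 0], [0, 0, 0], [0, 0, 0], [0, 0, 0], [0, 0, 0], [0, 0, 0], [0, 0, 0], [0, 0, 0]], hand=[0.35, 0.35, 0.35, 0.6, 0.8, 0.8, 0.8, 0.8])

```text
time_s: 9.95
ee_pos: [421.3, 22.5, 149.5]
ee_rot: [-179.9, -0.2, -173.3]
force: [0.6, 0.7, -0.5]
gripper_width: 62.1
gripper_force: 0.0
```

```bash
python3 - <<'E'
from h import *
s,t=both()
N=[];
for p in(s,t):
    r=spotter.trace(p,"driver");m=r[0]["mask"];pts=np.argwhere(m)[:,::-1].astype(np.float32)
    vx,vy,x0,y0=cv2.fitLine(pts,cv2.DIST_HUBER,0,.01,.01).ravel()
    pr=(pts-[x0,y0])@[vx,vy];print(r[0]["score"],m.sum(),x0,y0,vx,vy,pr.min(),pr.max(),cv2.minAreaRect(pts))
    _,d1=ray(p,(x0-50*vx,y0-50*vy));c,d2=ray(p,(x0+50*vx,y0+50*vy));n=np.cross(d1,d2);n/=np.linalg.norm(n);N.append((n,n@c))
a=np.cross(N[0][0],N[1][0]);a/=np.linalg.norm(a);a*=np.sign(a[2])
print("axis",a.round(3),"lean",np.degrees(np.arccos(a[2])),"yaw",np.degrees(np.arctan2(a[1],a[0])))
A=np.array([N[0][0],N[1][0],[0,0,1]])
for z in(106,141,146): print(z,np.linalg.solve(A,[N[0][1],N[1][1],z]).round(1))
marks((s,t),["driver_handle","tube_mouth","knob_grip","pointer","socket","stand"])
def crop(p,b,k): return cv2.resize(cv2.cvtColor(p["pixels"],cv2.COLOR_RGB2BGR)[b[1]:b[3],b[0]:b[2]],None,fx=k,fy=k,interpolation=cv2.INTER_CUBIC)
cv2.imwrite("pics/c5.png",np.hstack([crop(t,(195,200,295,270),5),crop(t,(360,180,410,250),5)]))
E
```

```text
0.57 807 391.07935 246.71983 0.48352194 -0.87533224 -74.58699 31.96205 ((380.7028503417969, 265.3349304199219), (16.900373458862305, 106.550048828125), 29.05460548400879)
0.67 544 386.38965 207.976 0.13214703 -0.99123013 -51.553047 23.515892 ((384.6999816894531, 221.9000244140625), (15.256272315979004, 75.04100799560547), 7.125016689300537)
axis [ 0.638 -0.04   0.769] lean 39.748670291267366 yaw -3.55493276439634
106 [ 531.5 -196.8  106. ]
141 [ 560.5 -198.6  141. ]
146 [ 564.7 -198.8  146. ]
driver_handle [([436.6, 311.4], 0.68), None] None
tube_mouth [([379.3, 267.0], 0.73), ([385.9, 225.2], 0.65)] (array([ 523.3, -198.5,  110.5]), [0.2, 0.2])
knob_grip [([238.2, 198.5], 0.46), ([239.8, 315.3], 0.58)] (array([383.6,  41.1, 249.4]), [39.4, 39.4])
pointer [([246.6, 195.0], 0.52), ([387.0, 226.7], 0.66)] (array([ 416.7, -125.4,  379.9]), [84.0, 84.0])
socket [([267.4, 216.3], 0.8), ([256.8, 233.4], 0.65)] (array([519.9,  66.3,  58.6]), [1.4, 1.4])
stand [([363.7, 307.0], 0.7), ([377.6, 241.5], 0.9)] (array([ 500.5, -191.1,   -1.5]), [0.6, 0.6])
```

View pics/c5.png

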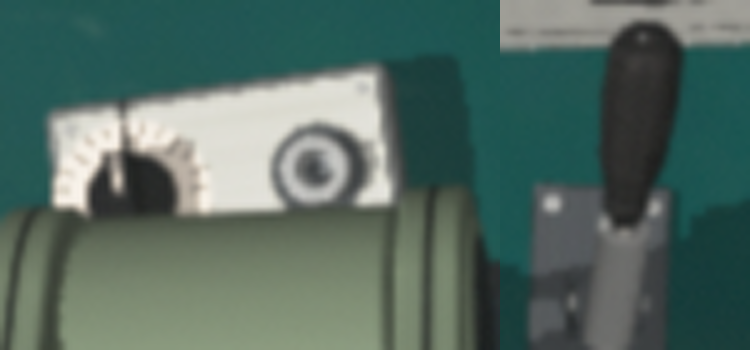

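The top crop shows the knob's white line and pointer standing on the zero mark at (219,222). The driver's handle is at (388,200), with its axis nearly along +x; the fitted lean is 39.7° and the yaw -3.5°, as expected.

Emit:
apply_moves(delta_pos=[[0.05, -0.1, 0.3], [0.2, -0.3, 0.5], [0.4, -0.6, 0.5], [0.57, -0.93, 0.5], [0.57, -0.93, 0.5]], rot=[[0, 0, -0.03], [0, 0, -0.06], [0, 0, -0.09], [0, 0, -0.119], [0, 0, -0.119]], hand=[1, 1, 1, 1, 1], newtons=40)

```text
time_s: 11.17
ee_pos: [496.7, -91.8, 210.1]
ee_rot: [-179.8, 0.2, 176.2]
force: [0.2, -0.1, 0.3]
gripper_width: 91.5
gripper_force: 0.0
```

Emit:
apply_moves(delta_pos=[[0.15, -0.25, 0], [0.3, -0.5, 0], [0.45, -0.75, 0], [0.57, -0.93, 0], [0.57, -0.93, 0], [0.57, -0.93, 0]], rot=[[0, 0, 0], [0, 0, 0], [0, 0, 0], [0, 0, 0], [0, 0, 0], [0, 0, 0]], hand=[1, 1, 1, 1, 1, 1])

```text
time_s: 11.67
ee_pos: [561.7, -198.8, 208.7]
ee_rot: [179.9, -0.1, 176.4]
force: [-0.7, 0.7, -0.1]
gripper_width: 91.3
gripper_force: 0.0
```

```bash
python3 - <<'E'
from h import *
s,t=both();st=env.state();print(st["ee_pos"],st["ee_rot"],st["gripper_width"],st["time_s"])
T=st["ee_pos"];u=np.array([.061,.998,0])
im=[]
for p,b in((s,(340,130,440,290)),(t,(340,130,440,290))):
    c=cv2.resize(cv2.cvtColor(p["pixels"],cv2.COLOR_RGB2BGR)[b[1]:b[3],b[0]:b[2]],None,fx=3.7,fy=3.7,interpolation=cv2.INTER_CUBIC)
    for g in(-45,45):
        for dz,k in((0,(0,0,255)),(25,(0,255,255))):
            q=(proj(p,T+u*g+[0,0,dz])-b[:2])*3.7;cv2.circle(c,tuple(int(x) for x in q),3,k,1)
    im.append(c)
cv2.imwrite("pics/c6.png",np.hstack(im))
E
```

```text
[ 561.06849914 -197.39207332  209.39499346] [ 1.79941208e+02 -8.17057523e-02  1.76535515e+02] 91.34467607761373 11.7667
```

View pics/c6.png

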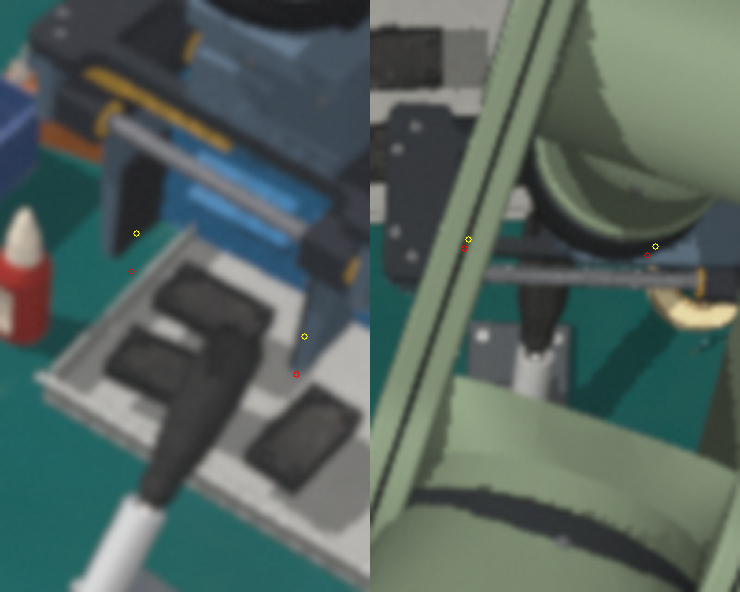

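The scene view shows the fingers on either side of the handle, their tips at about (371,200) and (420,230). That is roughly 20 mm higher than the reported TCP, in line with the knob finding; the handle is centred between them.

Emit:
apply_moves(delta_pos=[[0, 0, -0.2], [0, 0, -0.4], [0, 0, -0.6], [0, 0, -0.7], [0, 0, -0.8], [0, 0, -0.8]], rot=[[0, 0, 0], [0, 0, 0], [0, 0, 0], [0, 0, 0], [0, 0, 0], [0, 0, 0]], hand=[1, 1, 1, 1, 1, 1])

```text
time_s: 12.27
ee_pos: [559.4, -196.2, 111.6]
ee_rot: [179.9, -0.3, 176.6]
force: [-0.7, 0.4, 0.1]
gripper_width: 90.9
gripper_force: 0.0
```

Emit:
apply_moves(delta_pos=[[0, 0, -0.05], [0, 0, -0.1], [0, 0, -0.1]], rot=[[0, 0, 0], [0, 0, 0], [0, 0, 0]], hand=[1, 1, 1])

```text
time_s: 12.52
ee_pos: [561.4, -197.8, 101.4]
ee_rot: [180.0, -0.0, 176.5]
force: [-0.6, 0.6, -0.2]
gripper_width: 91.1
gripper_force: 0.0
```

Emit:
apply_moves(delta_pos=[[0, 0, 0], [0, 0, 0], [0, 0, 0], [0, 0, 0], [0, 0, 0], [0, 0, 0], [0, 0, 0], [0, 0, 0], [0, 0, 0], [0, 0, 0]], rot=[[0, 0, 0], [0, 0, 0], [0, 0, 0], [0, 0, 0], [0, 0, 0], [0, 0, 0], [0, 0, 0], [0, 0, 0], [0, 0, 0], [0, 0, 0]], hand=[0, 0, 0, 0, 0, 0, 0, 0, 0, 0], newtons=30)

```text
time_s: 13.35
ee_pos: [561.8, -198.5, 101.7]
ee_rot: [-180.0, -0.0, 176.5]
force: [0.7, 0.3, 0.9]
gripper_width: 29.9
gripper_force: 30.0
```

Emit:
apply_moves(delta_pos=[[0, 0, 0], [0, 0, 0], [0, 0, 0], [0, 0, 0], [0, 0, 0], [0, 0, 0], [0, 0, 0], [0, 0, 0]], rot=[[0, 0, 0], [0, 0, 0], [0, 0, 0], [0, 0, 0], [0, 0, 0], [0, 0, 0], [0, 0, 0], [0, 0, 0]], hand=[0, 0, 0, 0, 0, 0, 0, 0])

```text
time_s: 14.02
ee_pos: [561.8, -198.4, 101.7]
ee_rot: [-180.0, -0.0, 176.5]
force: [0.1, -1.8, -0.8]
gripper_width: 29.8
gripper_force: 30.0
```

Emit:
apply_moves(delta_pos=[[0.03, 0, 0.04], [0.1, -0.005, 0.12], [0.17, -0.01, 0.22], [0.25, -0.015, 0.32], [0.33, -0.02, 0.42], [0.41, -0.025, 0.52], [0.49, -0.03, 0.63], [0.57, -0.035, 0.73], [0.66, -0.04, 0.85], [0.66, -0.04, 0.85]], rot=[[0, 0, 0], [0, 0, 0], [0, 0, 0], [0, 0, 0], [0, 0, 0], [0, 0, 0], [0, 0, 0], [0, 0, 0], [0, 0, 0], [0, 0, 0]], hand=[0, 0, 0, 0, 0, 0, 0, 0, 0, 0], newtons=45)

```text
time_s: 14.85
ee_pos: [644.3, -203.4, 206.7]
ee_rot: [-179.9, 0.4, 176.5]
force: [0.2, -0.2, 0.1]
gripper_width: 30.2
gripper_force: 45.0
```

```bash
cat > ax.py <<'E'
from h import *
s,t=both();st=env.state();print(st["ee_pos"].round(1),st["ee_rot"].round(1),st["gripper_width"],st["force"].round(1),st["time_s"])
marks((s,t),["driver_handle","driver_tip","driver"])
im=[]
for p in(s,t):
    r=spotter.trace(p,"driver")
    if r:print(round(r[0]["score"],2),np.round(r[0]["box"]))
E
python3 ax.py
python3 - <<'E'
import sys;sys.path.insert(0,'.')
from h import *
import os;os.chdir('.')
s,t=both()
f=lambda p,b:cv2.resize(cv2.cvtColor(p["pixels"],cv2.COLOR_RGB2BGR)[b[1]:b[3],b[0]:b[2]],None,fx=3,fy=3,interpolation=cv2.INTER_CUBIC)
cv2.imwrite("pics/c7.png",np.hstack([f(s,(320,130,450,330)),f(t,(310,110,440,310))]))
E
```

```text
[ 641.  -202.9  203.6] [180.   -0.  176.5] 30.0182678913056 [-0.  -0.4 -1.6] 14.95
driver_handle [([430.5, 178.4], 0.71), ([393.9, 150.3], 0.73)] (array([ 643.3, -204.6,  237.8]), [1.3, 1.3])
driver_tip [([385.1, 251.9], 0.63), None] None
driver [([419.6, 204.6], 0.94), ([387.3, 171.8], 0.48)] (array([ 618.1, -201. ,  191.1]), [6.3, 6.3])
0.92 [414. 201.  53. 105.]
0.63 [394. 160.  23.  16.]
```

View pics/c7.png

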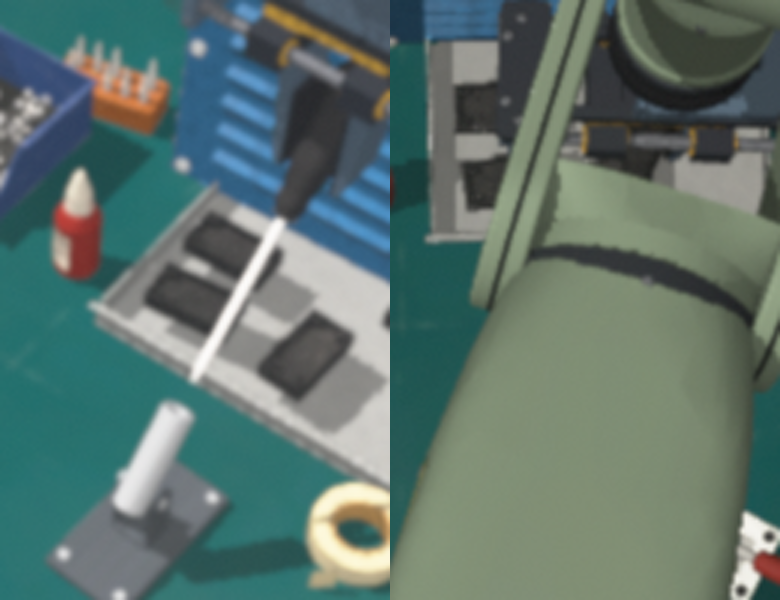

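The blade is clear of the tube: its tip is at scene pixel (384,257), above the mouth at (379,266), and the handle is held firmly in the fingers. Next I'll raise it, turn it upright and carry it over.

Emit:
apply_moves(delta_pos=[[0, 0, 0.2], [0, 0, 0.4], [-0.1, 0.05, 0.5], [-0.25, 0.15, 0.5], [-0.4, 0.3, 0.5], [-0.55, 0.45, 0.5], [-0.7, 0.6, 0.5], [-0.8, 0.7, 0.5], [-0.8, 0.7, 0.5]], rot=[[0, 0, 0], [-0.003, -0.05, 0], [-0.007, -0.12, 0], [-0.012, -0.19, 0], [-0.016, -0.26, 0], [-0.02, -0.33, 0], [-0.025, -0.4, 0], [-0.028, -0.465, 0], [-0.028, -0.465, 0]], hand=[0, 0, 0, 0, 0, 0, 0, 0, 0])

```text
time_s: 16.2
ee_pos: [532.6, -113.7, 253.3]
ee_rot: [179.5, 39.1, 176.3]
force: [-1.8, 2.0, -3.7]
gripper_width: 29.8
gripper_force: 45.0
```

Emit:
apply_moves(delta_pos=[[0, 0.2, 0], [0, 0.4, 0], [0, 0.6, 0], [0, 0.8, 0], [0, 0.9, 0], [0, 0.9, 0]], rot=[[0, 0, 0], [0, 0, 0], [0, 0, 0], [0, 0, 0], [0, 0, 0], [0, 0, 0]], hand=[0, 0, 0, 0, 0, 0])

```text
time_s: 16.7
ee_pos: [545.0, -9.1, 263.9]
ee_rot: [-180.0, 40.0, 176.7]
force: [0.5, 0.8, -0.4]
gripper_width: 29.6
gripper_force: 45.0
```

```bash
python3 ax.py
```

```text
[545.1 -10.9 263.8] [-180.    40.   176.6] 29.634587431751186 [-0.6 -0.4 -0.8] 16.8
driver_handle [None, ([281.3, 217.4], 0.62)] None
driver_tip [([362.1, 306.9], 0.59), None] None
driver [None, ([281.9, 216.8], 0.54)] None
0.46 [293. 194.   2.  27.]
0.51 [280. 217.  22.  16.]
```

Emit:
apply_moves(delta_pos=[[0, 0.15, 0], [0, 0.3, 0], [0, 0.45, 0], [0, 0.6, 0], [0, 0.628, -0.05], [0, 0.628, -0.1], [0, 0.628, -0.1], [0, 0.628, -0.1]], rot=[[0, 0, 0], [0, 0, 0], [0, 0, 0], [0, 0, 0], [0, 0, 0], [0, 0, 0], [0, 0, 0], [0, 0, 0]], hand=[0, 0, 0, 0, 0, 0, 0, 0])

```text
time_s: 17.87
ee_pos: [544.6, 63.6, 251.0]
ee_rot: [180.0, 40.0, 176.5]
force: [0.2, 0.2, -1.2]
gripper_width: 29.8
gripper_force: 45.0
```

```bash
python3 - <<'E'
from h import *
s,t=both();st=env.state();print(st["ee_pos"].round(1),st["ee_rot"].round(1))
z=proj(s,[518.5,65.8,124]);print("pred tip",z,"handle",proj(s,[518.5,65.8,280]),"sock",proj(s,[518.5,65.8,54]))
for p in (s,t):
  for n in ["driver_tip","driver_handle","socket"]:
    for r in spotter.landmark_of(p,n)[:2]: print(n,np.round(r["position"],1),round(r["score"],2))
f=lambda p,b:cv2.resize(cv2.cvtColor(p["pixels"],cv2.COLOR_RGB2BGR)[b[1]:b[3],b[0]:b[2]],None,fx=4,fy=4,interpolation=cv2.INTER_CUBIC)
cv2.imwrite("pics/c8.png",np.hstack([f(s,(210,110,310,260)),f(t,(210,160,310,310))]))
E
```

```text
[545.2  63.5 251.9] [180.   40.1 176.4]
pred tip [263.99118505 194.65748846] handle [257.12827899 131.60719484] sock [266.57316876 218.37846451]
driver_tip [364.3 304.7] 0.61
driver_tip [263.9 195. ] 0.43
socket [266.1 215.4] 0.87
driver_handle [239.  218.6] 0.69
socket [256.2 234.7] 0.68
```

View pics/c8.png

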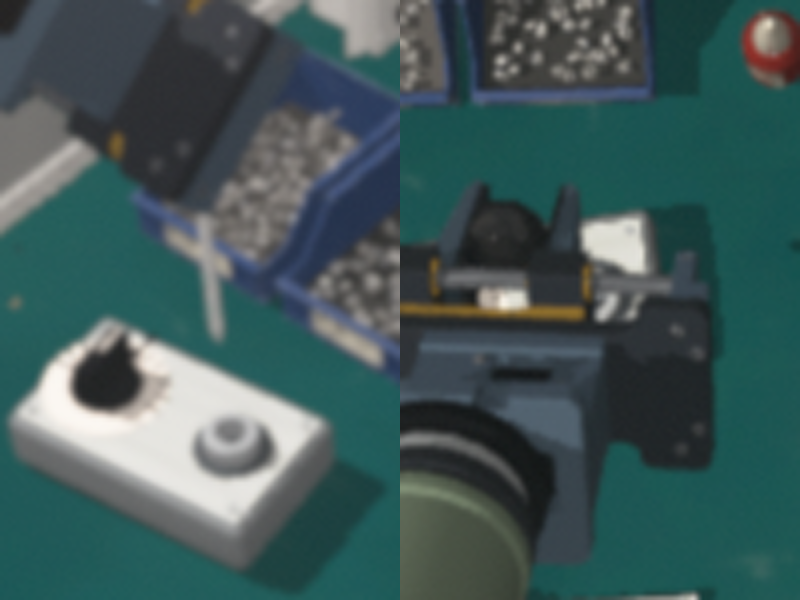

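The crop shows the blade hanging upright with its tip at scene pixel (264.5,195), where predicted. The knob is on zero, and the handle end is at top-view pixel (236,219). Now I'll lower by 40 mm and check.

Emit:
apply_moves(delta_pos=[[0, 0, -0.08], [0, 0, -0.16], [0, 0, -0.24], [0, 0, -0.32], [0, 0, -0.33], [0, 0, -0.33], [0, 0, -0.33], [0, 0, -0.33]], rot=[[0, 0, 0], [0, 0, 0], [0, 0, 0], [0, 0, 0], [0, 0, 0], [0, 0, 0], [0, 0, 0], [0, 0, 0]], hand=[0, 0, 0, 0, 0, 0, 0, 0])

```text
time_s: 18.93
ee_pos: [545.6, 64.3, 213.1]
ee_rot: [179.9, 40.1, 176.5]
force: [-0.3, 0.8, -0.4]
gripper_width: 29.9
gripper_force: 45.0
```

```bash
python3 - <<'E'
from h import *
s,t=both();st=env.state();print(st["ee_pos"].round(1),st["ee_rot"].round(1),st["force"].round(1),st["time_s"])
print("prev: top handle end pred z327",proj(t,[518.5,65.8,327]),"seen 236.3,218.8")
print("pred now tip",proj(s,[518.5,65.8,84]), "10mm/x,y,z sens",[(proj(s,np.array([518.5,65.8,84])+10*e)-proj(s,[518.5,65.8,84])).round(1) for e in np.eye(3)])
for r in spotter.landmark_of(s,"driver_tip")[:3]: print(np.round(r["position"],1),round(r["score"],2))
for r in spotter.landmark_of(s,"socket")[:1]: print(np.round(r["position"],1),round(r["score"],2))
f=lambda p,b:cv2.resize(cv2.cvtColor(p["pixels"],cv2.COLOR_RGB2BGR)[b[1]:b[3],b[0]:b[2]],None,fx=4,fy=4,interpolation=cv2.INTER_CUBIC)
cv2.imwrite("pics/c9.png",np.hstack([f(s,(210,120,310,260)),f(t,(200,180,300,320))]))
E
```

```text
[545.4  64.3 213. ] [179.9  40.1 176.5] [ 0.7  0.8 -1.3] 19.0333
prev: top handle end pred z327 [234.5182918  215.83228757] seen 236.3,218.8
pred now tip [265.49893964 208.50940022] 10mm/x,y,z sens [array([ 3.4, -3. ]), array([-3.8, -2.3]), array([-0.4, -3.4])]
[264.4 209.5] 0.66
[255.2 224.9] 0.48
[436.5 310.9] 0.43
[267.7 216.1] 0.91
```

View pics/c9.png

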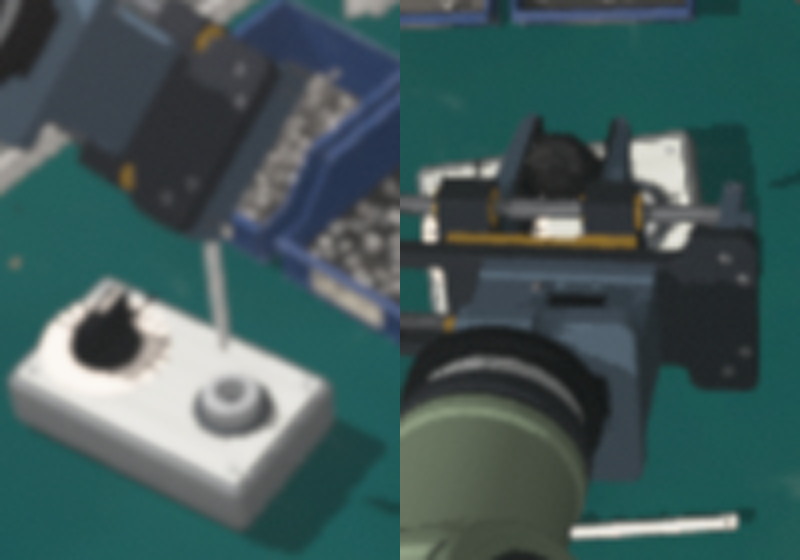

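The tip is at scene pixel (265.8,207), within 2 px of the prediction for 30 mm above the socket. The handle end in the top view puts the tilt at about 2° from plumb, and the knob still reads zero. Handing in.

```bash
python3 -c "
from workcell import env
print(env.job_done())"
```

```text
the job is handed in; nothing more can be done
None
```

The job is handed in: the tare knob reads zero, and the long driver is held still and upright with its tip about 30 mm above the middle of the socket; handing in returned no verdict, so these are my own camera readings.

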